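Snap a mug-tree post into its socket and proof-pull it

ROBOT

A 6-joint arm with a two-finger parallel gripper is mounted at the origin on the work surface. World frame = base frame: x ahead of the robot, y to its left, z up, the work surface at z = 0. Lengths are in m, angles in degrees, forces in N, time in s.
With the tool pointing down it reaches from about 0.25 to 0.725 m from the base axis. Payload 9.7 kg.
Tool frame: the origin (TCP) lies on the centre line of the jaws, within the pads' length; the fingertips stand 14 mm ahead of it and the grasp point (between the pads) lies 5 mm behind it; z points along the fingers, y is the line along which they close (so a half turn about z gives the same grasp; the last joint's range is limited). The gripper opens to 85 mm and grips with 20 to 120 N. Pads are 22 mm wide; open, the fingers measure 114 mm over their backs; the gripper's body (76 mm by 85 mm) begins 54 mm behind the grasp point. The pads swing forward as they close: fully open they stand 13 mm farther back than shut.
Start: joints at [-75.573, 4.979, 10.078, 95.1, 0, 90], TCP at [0.137, -0.533, 0.245] pointing down, gripper open.
Joint ranges: [-179.16, 179.16], [-48.56, 103.87], [-65.8, 70.77], [-126.05, 130.52], [-82.76, 87.17], [-180, 180]. Speed limits (degrees/s): [127.2, 127.2, 147.25, 180, 180, 180].

INTERFACE

Orientations are given as [roll, pitch, yaw] about the fixed x, y, z axes, in that order (R = Rz(yaw) Ry(pitch) Rx(roll)).
In Python, from workcell import bot, camera, get_calibration, ticket gives the robot as it stands. The module is installed in compiled form; this text tells all that it offers.
- The arm moves only by the tool send_rows, never from a script. Its arguments are lists of equal length, an entry for each row: "linear": the shift along the tool's x, y, z in m, a list of three; "twist": the turn, a rotation vector about the tool's x, y, z in units of 10 degrees (1.0 is 10 degrees), a list of three; "gripper": the opening in per cent of the stroke, from 0 (shut) to 100 (fully open). In form: {"linear": [[x, y, z], ...], "twist": [[wx, wy, wz], ...], "gripper": [gripper, ...]}. A call has 1 to 8 rows; each row shifts and turns the commanded pose from where the row before left it, along the tool's axes as they then stand; what a row does not reach is not made up. A row lasts 1/8 s, in which the tool goes at most 62.5 mm and 10.7 degrees, less where a joint would pass 70% of its speed; a pose out of reach is approached as far as the arm can. A call with a gripper value outside its range is refused whole. The fingers move at their own pace and stop on an object; "grip_force" is the grip in N (left out, the last holds). Time passes only in rows, so rows that do not move let the fingers close. It gives the time, the measured TCP pose, the force, the opening and the grip force at its end, in the units of the state.
- bot.get_obs(): the state, without advancing time (a new reading comes with each control period).
- camera(name): name is "side" or "top"; returns the picture (420x560x3 uint8, red, green, blue); there is no depth.
- get_calibration(name): a dict with "fx", "fy", "cx", "cy" (pixels), "k1" (the pictures are not rectified: a ray, as slopes to the right and down, at radius r is drawn at 1 + k1 r^2 times it, then the intrinsics apply), "origin" and "orientation" of the camera in the world. Camera axes: x right, y down, z forward; pixel columns grow to the right and rows downward; lengths in m; the calibration is good to about 2 mm. A picture is of the moment at which its call begins. get_calibration takes no time and is no camera call.
- ticket.job_done(): hands the job in; it is judged then, once.
The state is a dict: "time": time; "q": joint angles; "qd": joint speeds; "joint_efforts": joint torques, N m; "ee_pos": TCP position; "tcp_rot": TCP orientation; "wrist_force": force on the tool from outside, world axes, zero at the start; "torque": the same for the moment, N m; "opening": finger opening in m; "grasp_force": force on a finger pad.
Only numpy, scipy, OpenCV 4.12 (cv2) and the standard library are available. Lean on these libraries where they do the work, as an engineer would, in place of code of your own. Each camera call takes 0.05 s, during which the arm holds its last target. There are 200 camera calls.

TASK

Take the mug-tree post out of the parts rack, set it upright in the spring-mounted socket block and push it gently down until it snaps fully home. Then prove the catch: pull the post straight up with about 15 newtons (keep well below 25, pushing and pulling alike) and keep that pull steady for about two seconds. Finally ease off and let go, leaving the post standing snapped home and everything else undisturbed.

Things in the scene. Friction and masses are not known exactly. Their poses are not given: they have to be found in the camera images.
- post: Loose mug-tree post, about 0.16 kg (0.13 to 0.21), starting upright in one rack hole with its collar on the rack. Origin on its axis at the collar's underside, z up. Above it: collar 36 mm wide, 8 mm high; wooden shaft 22 mm wide; two 9 mm rod arms along its own +x and -x, from z = 50 mm rising to 72 mm, tips 57 mm out; square head on top. Below: the stem.
- post_foot (a point): Lower end of the post's steel stem, on the axis, 35.5 mm below the post's origin. The stem is 20 mm across, with a ring groove 10 mm across from 6 to 21.5 mm below the origin, and its last 10 mm taper from 20 to 8 mm across.
- post_head (a point): Centre of the post's square wooden head, the place to grip it: 26 x 26 mm (faces along the post's x and y) and 45 mm high, 127.5 mm above the post's origin; the flat top is 22.5 mm above this point.
- rack: Fixed dark wooden parts rack, 90 x 200 x 50 mm high, origin under its centre, with two holes 26 mm wide and 44 mm deep at y = -55 and +55 mm in its own frame; the post stands in one, the finial in the other.
- socket_mouth (a point): Centre of the mouth of the round hole in the top of the wooden socket block, 67 mm above the table at rest; z up, x and y along the block's sides. Block 70 x 70 x 45 mm; hole 22.5 mm across, 41 mm deep, 1.5 mm chamfer. Any yaw of the post fits.
- socket (a joint): Height of the socket block in its spring mount, m, up positive, 0 at rest: slides only vertically, on stiff springs of 12000 N/m (1 mm per 12 N), stops at +-0.008. With the post snapped in, the pull on the catch beyond the post's weight raises the block: about 0.00125 at 15 N.
- cradle: Fixed steel base plate of the spring mount, 130 x 130 x 8 mm, under the socket, origin under its centre; four corner guide rods 80 mm high at +-52 mm in x and y. The block's two round-nosed 6 mm spring bolts reach into the hole along y, to 5.5 mm from its axis, at a height that is set differently each time: 11 to 16 mm below the mouth.
- socket_floor (a point): Floor of the socket hole, on its axis, 41 mm below the mouth. On its way down the post's foot meets the bolts when the collar is 16 to 25 mm above the mouth; pushing past takes 5 to 14 N; they snap into the stem's groove before the collar lands on the block, and then hold for good. Snapped in, the post can rise freely by 2.5 to 7.5 mm before the bolts take the pull.
- finial: Loose short turned wooden finial, 72 mm high above the rack, standing in the rack's other hole; to be left alone. Origin on its axis at the rack's top.
- mug_a: Loose blue mug, 80 mm across, 85 mm high, origin under its centre; leave alone.
- mug_b: Loose terracotta mug, 76 mm across, 80 mm high, origin under its centre; leave alone.
- bowl: Loose green bowl, 110 mm across, 50 mm high, origin under its centre; leave alone.
- jar: Loose jar, 80 mm across, 110 mm high, origin under its centre; leave alone.
- brush: Loose brush lying on the table; leave alone.
- tin: Loose flat tin, 70 mm across, 35 mm high, origin under its centre; leave alone.
Not all that is in view belongs to the job. What is shaped like the post but blue is not meant.

How it is judged:
By the outcome, as a careful person would: the job done as asked, in the order asked, and still so for the second after the job is handed in, with the robot touching nothing.
It also fails if it takes over 61 s, if anything falls off the work surface, if the arm or the gripper's body presses on something with over 40 N, if the wrist force passes 120 N, or if a joint passes its speed limit or range.

## Working session

There is one attempt and no reset: what is moved stays moved. The work goes in short steps, Python scripts to look and compute and a tool call to move; the robot and the scene stay as the last step left them, time stands still between calls to the robot, and variables do not carry over. Pictures are saved under pics/ and viewed, at most 10 in all, crops included, and the job is handed in when it is done.

Besides the shell and the picture viewer there is one more tool, called after "Request:" as a command line: name --argument value ..., lists and objects as JSON in quotes. send_rows: Moves the arm, as the interface text tells. Its arguments: {"type":"object","properties":{"linear":{"type":"array"},"twist":{"type":"array"},"gripper":{"type":"array"},"grip_force":{"type":"number"}},"required":["linear","twist","gripper"]}

```bash
mkdir -p pics; cat > h.py <<'E'
import numpy as np, cv2
from scipy.spatial.transform import Rotation as R
from workcell import bot, camera, get_calibration, ticket
def shot(n,f):
    im=camera(n); cv2.imwrite('pics/'+f,im[:,:,::-1]); return im
def cal(n):
    c=get_calibration(n); o=np.array(c['orientation'])
    M=o if o.shape==(3,3) else R.from_euler('xyz',o,degrees=True).as_matrix()
    return c,M,np.array(c['origin'])
def ray(n,u,v):
    c,M,t=cal(n); d=np.array([(u-c['cx'])/c['fx'],(v-c['cy'])/c['fy']]); s=d.copy()
    for _ in range(30): s=d/(1+c['k1']*(s@s))
    r=M@np.r_[s,1]; return t,r
def onz(n,u,v,z):
    t,r=ray(n,u,v); return t+r*(z-t[2])/r[2]
def proj(n,p):
    c,M,t=cal(n); q=M.T@(np.array(p)-t); s=q[:2]/q[2]; s=s*(1+c['k1']*(s@s))
    return np.array([s[0]*c['fx']+c['cx'],s[1]*c['fy']+c['cy']])
E
python3 - <<'E'
from h import *
for n in('side','top'):
    shot(n,n+'0.png'); print(n,get_calibration(n))
o=bot.get_obs(); print(o)
E
```

```text
side {'fx': 442.19196093739885, 'fy': 442.19196093739885, 'cx': 281.70613670818994, 'cy': 207.9311661650343, 'k1': -0.023946885373167814, 'origin': array([0.18678672, 0.65853617, 0.98982677]), 'orientation': array([-1.37728899e+02,  1.43512403e-02, -1.48228120e+02])}
top {'fx': 412.39095408290956, 'fy': 412.39095408290956, 'cx': 277.92734432899294, 'cy': 208.71672845856926, 'k1': 0.0415003679152566, 'origin': array([0.41262441, 0.00248969, 1.09818622]), 'orientation': array([-169.52042029,    0.69009836,  -90.68525519])}
{'time': 0.1, 'q': array([-7.55730736e+01,  5.00776016e+00,  1.00385257e+01,  9.51000106e+01,
       -1.24047204e-03,  9.00027310e+01]), 'qd': array([ 0.10248066, -0.05316802,  0.11661931, -0.1162094 , -0.11693376,
       -0.00401683]), 'joint_efforts': array([-2.96550643e-04, -5.21559763e+01,  4.65653801e+01,  1.60515367e-02,
        7.00506985e-05,  1.19253318e-05]), 'ee_pos': array([ 0.13697544, -0.53246874,  0.24465157]), 'tcp_rot': array([-1.79930755e+02,  1.24377168e-03,  1.44241969e+01]), 'wrist_force': array([ 0.34930844, -0.10651869, -0.10164236]), 'torque': array([-0.00963639,  0.02638236,  0.01645496]), 'grasp_force': 0.0, 'opening': 0.08542440723438534}
```

View pics/top0.png

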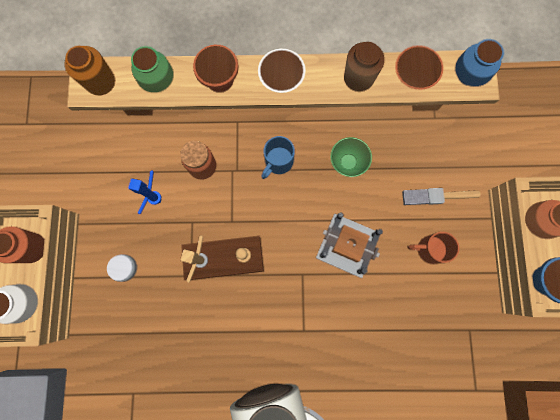

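View pics/side0.png

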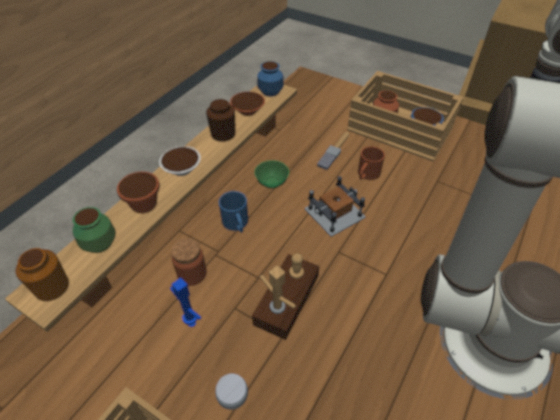

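The top view shows three candidates: the wooden post with arms in the rack (top px 188,256), the blue lookalike (138,188) and the finial in the rack's other hole (243,255). I choose the wooden post. The socket block is at about (351,243). Next is the close crop to check that choice.

```bash
python3 - <<'E'
from h import *
t=cv2.imread('pics/top0.png'); s=cv2.imread('pics/side0.png')
f=lambda im,x,y,w=80,h=60:cv2.resize(im[y:y+h,x:x+w],(400,300),interpolation=cv2.INTER_CUBIC)
# tiles scale 5
cv2.imwrite('pics/crop1.png',np.vstack([np.hstack([f(t,170,225),f(t,310,212)]),np.hstack([f(s,245,252),f(s,295,170)])]))
E
```

```text
(no output)
```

View pics/crop1.png

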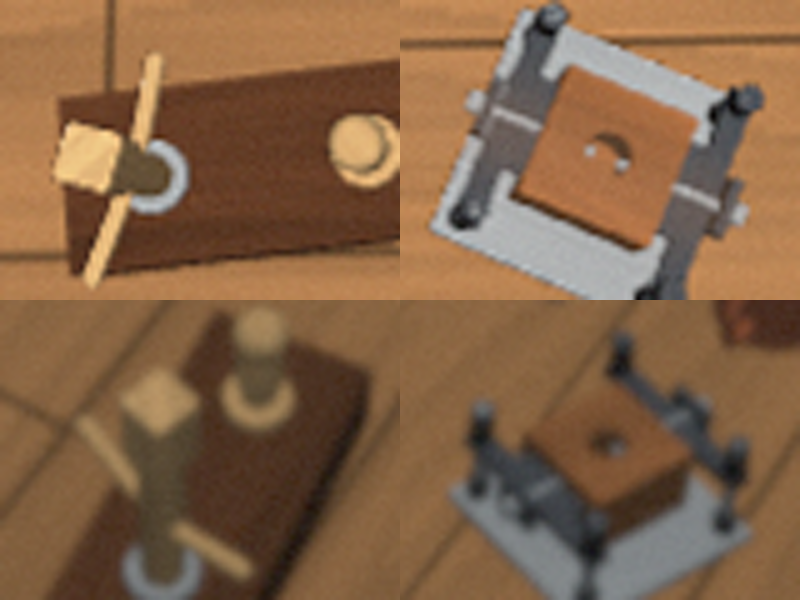

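The crop confirms it: a wooden post with a square head, two rod arms and a grey collar, standing in the rack. Its head-top centre is at top (187.4,256.0) and side (276.6,272.0). The socket mouth is at top (351.0,242.4) and side (336.1,199.2).

```bash
python3 - <<'E'
from h import *
def tri(a,b):
    A=[];B=[]
    for n,(u,v) in(('top',a),('side',b)):
        t,r=ray(n,u,v); r/=np.linalg.norm(r); P=np.eye(3)-np.outer(r,r); A.append(P);B.append(P@t)
    return np.linalg.solve(sum(A),sum(B))
hp=[(187.4,256.0),(276.6,272.0)]; sp=[(351.0,242.4),(336.1,199.2)]
print('head',tri(*hp),onz('top',*hp[0],.2),onz('side',*hp[1],.2))
print('sock',tri(*sp),onz('top',*sp[0],.067),onz('side',*sp[1],.067))
a=onz('top',200.2,236,.122);b=onz('top',188,282,.122);print('tips',a,b,np.degrees(np.arctan2(*(a-b)[1::-1])), (a+b)/2)
# collar centre top crop (150,177)
print('collar',onz('top',170+30-.4,225+35.2-.4,.058))
c=[(72,122),(123,130),(107,193),(55,183)]
w=[onz('top',170+x/5-.4,225+y/5-.4,.2) for x,y in c]
for i in range(4): d=w[(i+1)%4]-w[i];print(np.degrees(np.arctan2(d[1],d[0])),np.linalg.norm(d))
c=[(168,65),(298,120),(245,248),(115,192)]
w=[onz('top',310+x/5-.4,212+y/5-.4,.067) for x,y in c]
for i in range(4): d=w[(i+1)%4]-w[i];print(np.degrees(np.arctan2(d[1],d[0])),np.linalg.norm(d))
t=bot.get_obs();print(R.from_euler('xyz',t['tcp_rot'],degrees=True).as_matrix().round(3))
E
```

```text
head [0.47771782 0.20960189 0.19748619] [0.47736787 0.20895613 0.2       ] [0.47697075 0.21107305 0.2       ]
sock [ 0.51559523 -0.1696075   0.06236879] [ 0.51542911 -0.16873747  0.067     ] [ 0.51365613 -0.16556388  0.067     ]
tips [0.52992698 0.19785644 0.122     ] [0.42270495 0.22364572 0.122     ] -13.524022095315061 [0.47631596 0.21075108 0.122     ]
collar [0.47766745 0.21074142 0.058     ]
-99.68879092553985 0.022588450945616963
167.14364616345458 0.02777774086467649
78.42330184826551 0.02306878027197232
-13.934753317416027 0.02704955898247008
-114.2229756930346 0.06972346036711487
155.01364502136767 0.06976444787960613
65.78079599121244 0.0691503644509191
-24.515667399487686 0.06976371817716337
[[ 0.968  0.249 -0.   ]
 [ 0.249 -0.968  0.001]
 [-0.    -0.001 -1.   ]]
```

Request:
send_rows --linear '[[0,0,-0.012],[0,0,-0.012],[0,0,-0.012],[0,0,-0.012],[0,0,-0.012],[0,0,-0.012],[0,0,-0.012],[0,0,0]]' --twist '[[0,0,-0.894],[0,0,-0.894],[0,0,-0.894],[0,0,-0.894],[0,0,-0.894],[0,0,-0.894],[0,0,-0.894],[0,0,0]]' --gripper '[100,100,100,100,100,100,100,100]'

```text
time: 1.1
ee_pos: [0.1371, -0.5329, 0.3297]
tcp_rot: [180.0, 0.0, 76.9]
wrist_force: [0.3, 0.0, -0.5]
opening: 0.0854
grasp_force: 0.0
```

```bash
cat >> h.py <<'E'
def go(p):
    o=bot.get_obs(); M=R.from_euler('xyz',o['tcp_rot'],degrees=True).as_matrix()
    print('t',o['time'],'pos',o['ee_pos'].round(4),'rot',o['tcp_rot'].round(2),'F',o['wrist_force'].round(2),'open',round(o['opening'],4),'q6',o['q'][5].round(1))
    print('tool shift',(M.T@(np.array(p)-o['ee_pos'])).round(4))
E
python3 -c "
from h import *
go([.477,.21,.3])"
```

```text
t 1.1 pos [ 0.1371 -0.5329  0.3297] rot [1.7998e+02 4.0000e-02 7.6950e+01] F [ 0.3   0.04 -0.52] open 0.0854 q6 27.5
tool shift [0.8005 0.1633 0.0292]
```

Request:
send_rows --linear '[[0.05,0.01,0],[0.05,0.01,0],[0.05,0.01,0],[0.05,0.01,0],[0.05,0.01,0],[0.05,0.01,0],[0.05,0.01,0],[0.05,0.01,0]]' --twist '[[0,0,0],[0,0,0],[0,0,0],[0,0,0],[0,0,0],[0,0,0],[0,0,0],[0,0,0]]' --gripper '[100,100,100,100,100,100,100,100]'

```text
time: 2.1
ee_pos: [0.3051, -0.1593, 0.3286]
tcp_rot: [-180.0, -0.0, 76.7]
wrist_force: [0.4, 1.0, -0.7]
opening: 0.0853
grasp_force: 0.0
```

Request:
send_rows --linear '[[0.05,0.01,0],[0.05,0.01,0],[0.05,0.01,0],[0.05,0.01,0],[0.05,0.01,0],[0.05,0.01,0],[0.04,0.01,0],[0,0,0]]' --twist '[[0,0,0],[0,0,0],[0,0,0],[0,0,0],[0,0,0],[0,0,0],[0,0,0],[0,0,0]]' --gripper '[100,100,100,100,100,100,100,100]'

```text
time: 3.1
ee_pos: [0.4501, 0.1567, 0.3273]
tcp_rot: [-179.9, 0.1, 77.0]
wrist_force: [0.7, -0.1, -0.4]
opening: 0.086
grasp_force: 0.0
```

```bash
python3 -c "
from h import *
go([.477,.21,.26])
t=shot('top','t1.png');s=shot('side','s1.png')
f=lambda im,x,y,w=100,h=150:cv2.resize(im[y:y+h,x:x+w],(400,600),interpolation=cv2.INTER_CUBIC)
cv2.imwrite('pics/crop2.png',np.hstack([f(t,130,200),f(s,230,200)])[:,:,::-1])"
```

```text
t 3.1 pos [0.4501 0.1567 0.3273] rot [-1.7985e+02  8.0000e-02  7.6960e+01] F [ 0.69 -0.11 -0.4 ] open 0.086 q6 122.2
tool shift [0.0581 0.0144 0.0672]
```

View pics/crop2.png

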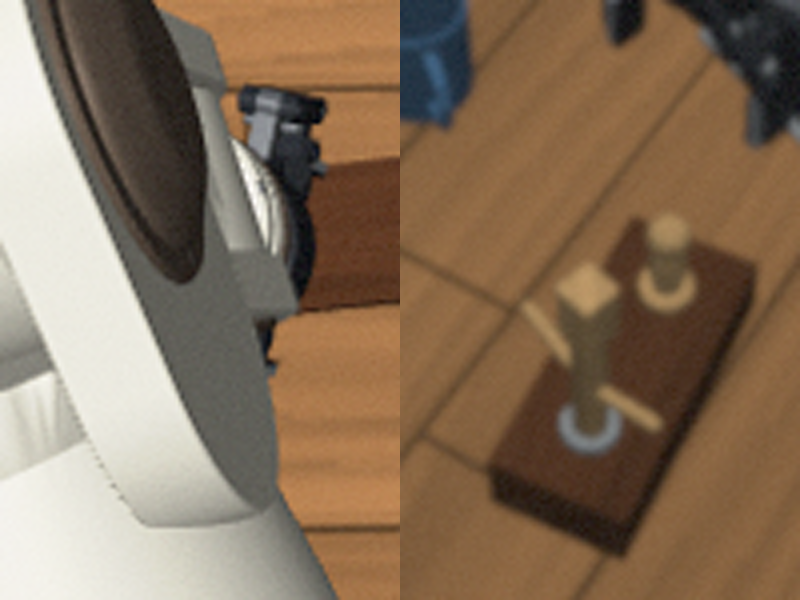

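The top view is now hidden by the arm. In the side view the post is unmoved, with its head at crop (588,290), and the gripper is still short of it. I'll move over the head and then straight down.

Request:
send_rows --linear '[[0.029,0.007,0],[0.029,0.0075,0],[0,0,0.03],[0,0,0.03],[0,0,0],[0,0,0],[0,0,0],[0,0,0]]' --twist '[[0,0,0],[0,0,0],[0,0,0],[0,0,0],[0,0,0],[0,0,0],[0,0,0],[0,0,0]]' --gripper '[100,100,100,100,100,100,100,100]'

```text
time: 4.2
ee_pos: [0.477, 0.2079, 0.2702]
tcp_rot: [179.9, -0.0, 77.0]
wrist_force: [0.2, -1.0, -0.4]
opening: 0.0854
grasp_force: 0.0
```

```bash
python3 -c "
from h import *
go([.4773,.21,.1725])
s=shot('side','s2.png')
cv2.imwrite('pics/crop3.png',cv2.resize(s[190:310,200:360],(800,600),interpolation=cv2.INTER_CUBIC)[:,:,::-1])"
```

```text
t 4.2 pos [0.477  0.2079 0.2702] rot [ 1.7993e+02 -5.0000e-02  7.6990e+01] F [ 0.18 -1.   -0.4 ] open 0.0854 q6 126.6
tool shift [ 0.002  -0.0003  0.0977]
```

View pics/crop3.png

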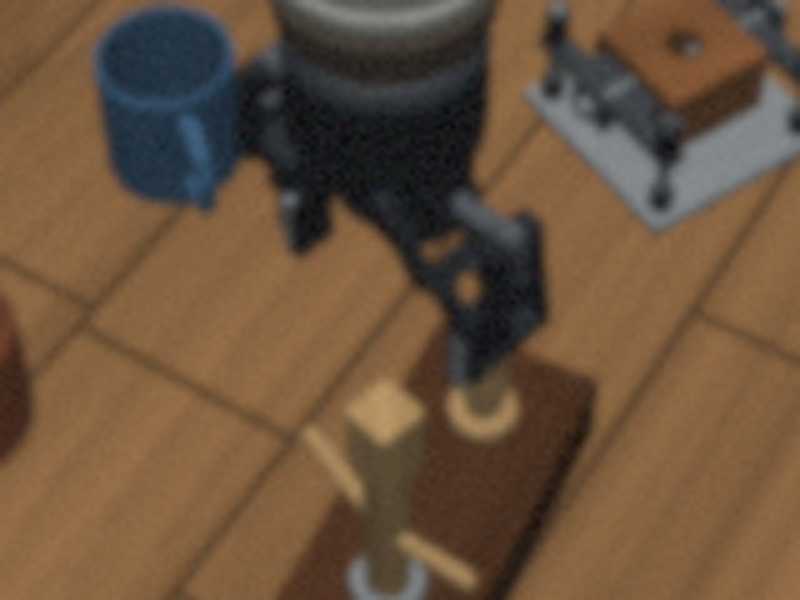

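The fingers sit on either side of the head, with tips at crop (305,245) and (475,380) and the head at (385,410). I'll go down and close.

Request:
send_rows --linear '[[0.002,0,0.025],[0,0,0.025],[0,0,0.025],[0,0,0.0225],[0,0,0],[0,0,0],[0,0,0],[0,0,0]]' --twist '[[0,0,0],[0,0,0],[0,0,0],[0,0,0],[0,0,0],[0,0,0],[0,0,0],[0,0,0]]' --gripper '[100,100,100,100,100,50,40,30]' --grip_force 60

```text
time: 5.25
ee_pos: [0.4775, 0.21, 0.1726]
tcp_rot: [179.9, -0.0, 77.0]
wrist_force: [0.0, 0.9, -0.5]
opening: 0.0321
grasp_force: 0.0
```

Request:
send_rows --linear '[[0,0,0],[0,0,0],[0,0,0],[0,0,0],[0,0,0]]' --twist '[[0,0,0],[0,0,0],[0,0,0],[0,0,0],[0,0,0]]' --gripper '[15,0,0,0,0]' --grip_force 60

```text
time: 5.88
ee_pos: [0.4775, 0.21, 0.1726]
tcp_rot: [179.9, -0.1, 77.0]
wrist_force: [0.0, 0.1, 5.4]
opening: 0.0255
grasp_force: 58.7
```

```bash
python3 -c "
from h import *
go([.4773,.21,.28])"
```

```text
t 5.875 pos [0.4775 0.21   0.1726] rot [ 1.7993e+02 -5.0000e-02  7.7010e+01] F [0.04 0.13 5.35] open 0.0255 q6 126.7
tool shift [ 0.000e+00 -1.000e-04 -1.074e-01]
```

Request:
send_rows --linear '[[0,0,-0.005],[0,0,-0.02],[0,0,-0.03],[0,0,-0.03],[0,0,-0.03],[0,0,-0.025],[0,0,0],[0,0,0]]' --twist '[[0,0,0],[0,0,0],[0,0,0],[0,0,0],[0,0,0],[0,0,0],[0,0,0],[0,0,0]]' --gripper '[0,0,0,0,0,0,0,0]'

```text
time: 6.88
ee_pos: [0.4771, 0.2098, 0.3104]
tcp_rot: [-179.9, 0.1, 77.0]
wrist_force: [-0.8, -0.1, -2.7]
opening: 0.0256
grasp_force: 58.6
```

```bash
python3 -c "
from h import *
go([.5148,-.168,.3125])"
```

```text
t 6.875 pos [0.4771 0.2098 0.3104] rot [-1.7992e+02  6.0000e-02  7.7010e+01] F [-0.84 -0.06 -2.67] open 0.0256 q6 126.7
tool shift [-0.3597  0.1217 -0.0019]
```

Request:
send_rows --linear '[[-0.035,0.012,0],[-0.045,0.015,0],[-0.05,0.017,0],[-0.05,0.017,0],[-0.05,0.017,0],[-0.05,0.017,0],[-0.045,0.015,0],[-0.035,0.012,0]]' --twist '[[0,0,0],[0,0,0],[0,0,0],[0,0,0],[0,0,0],[0,0,0],[0,0,0],[0,0,0]]' --gripper '[0,0,0,0,0,0,0,0]'

```text
time: 7.88
ee_pos: [0.5146, -0.1702, 0.3101]
tcp_rot: [-179.9, -0.0, 76.9]
wrist_force: [0.8, 0.9, -2.1]
opening: 0.0252
grasp_force: 58.5
```

Request:
send_rows --linear '[[0,0,0.02],[0,0,0.02],[0,0,0],[0,0,0],[0,0,0]]' --twist '[[0,0,0],[0,0,0],[0,0,0],[0,0,0],[0,0,0]]' --gripper '[0,0,0,0,0]'

```text
time: 8.5
ee_pos: [0.5153, -0.1682, 0.2725]
tcp_rot: [179.9, 0.0, 77.0]
wrist_force: [-0.6, -0.0, -1.7]
opening: 0.0252
grasp_force: 59.2
```

```bash
python3 -c "
from h import *
go([.5148,-.168,.26])
t=shot('top','t4.png');s=shot('side','s4.png')
f=lambda im,x,y,w=80,h=120:cv2.resize(im[y:y+h,x:x+w],(400,600),interpolation=cv2.INTER_CUBIC)
cv2.imwrite('pics/crop4.png',np.hstack([f(t,310,190),f(s,295,115)])[:,:,::-1])"
```

```text
t 8.5 pos [ 0.5153 -0.1682  0.2725] rot [179.94   0.    77.02] F [-0.61 -0.04 -1.72] open 0.0252 q6 84.9
tool shift [ 0.0001 -0.0006  0.0125]
```

View pics/crop4.png

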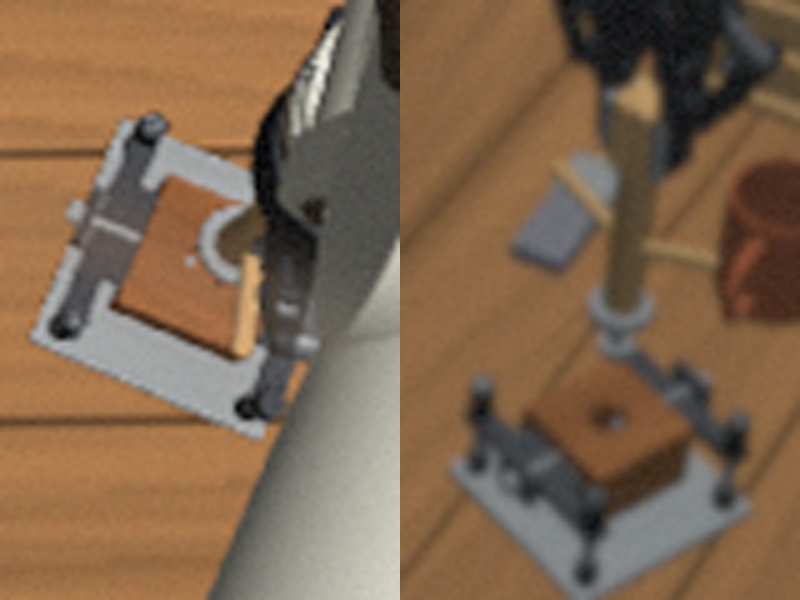

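Both views show the post held vertical above the block. The collar is at top px (357.5,238.3) and side px (338.9,~176). The hole is at side px (336.0,199).

```bash
python3 - <<'E'
from h import *
from scipy.optimize import least_squares
x,y=.5153,-.1682
for n,z,ob in(('side',.1144,'338.2,-'),('side',.154,'338.9,-'),('top',.156,'357.5,238.3')): print(n,z,proj(n,[x,y,z]),ob)
print('mouth',proj('top',[x,y,.067]),'obs 351.0,242.4',proj('side',[x,y,.067]),'obs 336.1,199.2')
# masked sub-pixel block-top: brown threshold in initial images
for n,box in(('top',(325,222,375,265)),('side',(315,180,360,215))):
    im=cv2.imread(f'pics/{n}0.png'); x0,y0,x1,y1=box
    lab=cv2.cvtColor(im,cv2.COLOR_BGR2HSV)[y0:y1,x0:x1]
    c=lab[(y1-y0)//2+6,(x1-x0)//2-6]; print(n,'hsv',c, [lab[j,i].tolist() for j,i in((5,5),(20,10))])
E
```

```text
side 0.1144 [337.53929029 186.75279433] 338.2,-
side 0.154 [338.88564258 176.49199314] 338.9,-
top 0.156 [357.08841602 238.50218529] 357.5,238.3
mouth [350.78613061 242.45423496] obs 351.0,242.4 [336.00730164 198.41545872] obs 336.1,199.2
top hsv [ 12 146 180] [[60, 2, 150], [11, 43, 100]]
side hsv [ 13 145 127] [[14, 133, 136], [12, 149, 108]]
```

Relative alignment is within about 0.6 mm. I'll lower the foot to just above the bolts.

Request:
send_rows --linear '[[0,0,0.012],[0,0,0.012],[0,0,0.012],[0,0,0.006],[0,0,0.006],[0,0,0.006],[0,0,0],[0,0,0]]' --twist '[[0,0,0],[0,0,0],[0,0,0],[0,0,0],[0,0,0],[0,0,0],[0,0,0],[0,0,0]]' --gripper '[0,0,0,0,0,0,0,0]'

```text
time: 9.6
ee_pos: [0.5152, -0.1684, 0.2181]
tcp_rot: [180.0, 0.0, 77.0]
wrist_force: [-0.5, 0.4, -1.5]
opening: 0.0254
grasp_force: 59.2
```

Request:
send_rows --linear '[[0,0,0.0015],[0,0,0.0015],[0,0,0.0015],[0,0,0]]' --twist '[[0,0,0],[0,0,0],[0,0,0],[0,0,0]]' --gripper '[0,0,0,0]'

```text
time: 10.1
ee_pos: [0.5151, -0.1683, 0.2131]
tcp_rot: [-180.0, -0.0, 77.0]
wrist_force: [0.4, -0.4, -2.6]
opening: 0.0252
grasp_force: 59.2
```

Request:
send_rows --linear '[[0,0,0.001],[0,0,0.001],[0,0,0.001],[0,0,0]]' --twist '[[0,0,0],[0,0,0],[0,0,0],[0,0,0]]' --gripper '[0,0,0,0]'

```text
time: 10.6
ee_pos: [0.515, -0.1685, 0.2102]
tcp_rot: [-180.0, 0.0, 77.0]
wrist_force: [-0.9, -1.0, -2.2]
opening: 0.0257
grasp_force: 59.2
```

Request:
send_rows --linear '[[0,0,0.001],[0,0,0.001],[0,0,0]]' --twist '[[0,0,0],[0,0,0],[0,0,0]]' --gripper '[0,0,0]'

```text
time: 10.98
ee_pos: [0.515, -0.1682, 0.2082]
tcp_rot: [-180.0, -0.0, 77.0]
wrist_force: [-1.2, -0.7, -1.6]
opening: 0.0255
grasp_force: 59.3
```

Request:
send_rows --linear '[[0,0,0.001],[0,0,0.001],[0,0,0]]' --twist '[[0,0,0],[0,0,0],[0,0,0]]' --gripper '[0,0,0]'

```text
time: 11.35
ee_pos: [0.5153, -0.1683, 0.2063]
tcp_rot: [180.0, -0.0, 77.0]
wrist_force: [1.8, 0.3, 1.7]
opening: 0.0258
grasp_force: 59.6
```

Request:
send_rows --linear '[[0,0,0.001],[0,0,0.001],[0,0,0]]' --twist '[[0,0,0],[0,0,0],[0,0,0]]' --gripper '[0,0,0]'

```text
time: 11.72
ee_pos: [0.5151, -0.1683, 0.2045]
tcp_rot: [180.0, -0.0, 77.0]
wrist_force: [-1.1, 0.1, 2.2]
opening: 0.025
grasp_force: 59.7
```

Request:
send_rows --linear '[[0,0,0.001],[0,0,0.001],[0,0,0]]' --twist '[[0,0,0],[0,0,0],[0,0,0]]' --gripper '[0,0,0]'

```text
time: 12.1
ee_pos: [0.5153, -0.1684, 0.2022]
tcp_rot: [180.0, 0.0, 77.0]
wrist_force: [0.9, -2.1, -1.0]
opening: 0.0254
grasp_force: 59.3
```

Request:
send_rows --linear '[[0,0,0.001],[0,0,0.001],[0,0,0]]' --twist '[[0,0,0],[0,0,0],[0,0,0]]' --gripper '[0,0,0]'

```text
time: 12.48
ee_pos: [0.515, -0.1683, 0.1999]
tcp_rot: [-180.0, -0.0, 77.0]
wrist_force: [0.4, -0.9, 0.3]
opening: 0.0252
grasp_force: 59.6
```

Request:
send_rows --linear '[[0,0,0.001],[0,0,0.001],[0,0,0]]' --twist '[[0,0,0],[0,0,0],[0,0,0]]' --gripper '[0,0,0]'

```text
time: 12.85
ee_pos: [0.515, -0.1683, 0.198]
tcp_rot: [-180.0, -0.0, 77.0]
wrist_force: [-0.4, -0.4, 0.1]
opening: 0.0252
grasp_force: 59.5
```

Request:
send_rows --linear '[[0,0,0.001],[0,0,0.001],[0,0,0]]' --twist '[[0,0,0],[0,0,0],[0,0,0]]' --gripper '[0,0,0]'

```text
time: 13.22
ee_pos: [0.5149, -0.1683, 0.1956]
tcp_rot: [-179.9, 0.0, 77.0]
wrist_force: [-0.8, -0.3, -3.9]
opening: 0.0258
grasp_force: 59.0
```

Request:
send_rows --linear '[[0,0,0.001],[0,0,0.001],[0,0,0.001],[0,0,0]]' --twist '[[0,0,0],[0,0,0],[0,0,0],[0,0,0]]' --gripper '[0,0,0,0]'

```text
time: 13.72
ee_pos: [0.5152, -0.1684, 0.1934]
tcp_rot: [180.0, 0.0, 77.0]
wrist_force: [0.3, -1.2, -2.0]
opening: 0.0257
grasp_force: 59.2
```

Request:
send_rows --linear '[[0,0,0.001],[0,0,0.001],[0,0,0]]' --twist '[[0,0,0],[0,0,0],[0,0,0]]' --gripper '[0,0,0]'

```text
time: 14.1
ee_pos: [0.5151, -0.1683, 0.1912]
tcp_rot: [-180.0, -0.0, 77.0]
wrist_force: [0.6, -1.1, -1.9]
opening: 0.0254
grasp_force: 59.2
```

Request:
send_rows --linear '[[0,0,0.0007],[0,0,0]]' --twist '[[0,0,0],[0,0,0]]' --gripper '[0,0]'

```text
time: 14.35
ee_pos: [0.5151, -0.1683, 0.1905]
tcp_rot: [-180.0, -0.0, 77.0]
wrist_force: [-0.4, -0.6, -2.3]
opening: 0.0251
grasp_force: 59.2
```

Request:
send_rows --linear '[[0,0,0.0007],[0,0,0]]' --twist '[[0,0,0],[0,0,0]]' --gripper '[0,0]'

```text
time: 14.6
ee_pos: [0.5151, -0.1683, 0.1898]
tcp_rot: [-180.0, -0.0, 77.0]
wrist_force: [-0.5, -0.4, -2.0]
opening: 0.0255
grasp_force: 59.2
```

Request:
send_rows --linear '[[0,0,0.0005],[0,0,0]]' --twist '[[0,0,0],[0,0,0]]' --gripper '[0,0]'

```text
time: 14.85
ee_pos: [0.5151, -0.1684, 0.1895]
tcp_rot: [180.0, 0.0, 77.0]
wrist_force: [-0.4, -0.7, -0.5]
opening: 0.0252
grasp_force: 59.4
```

Request:
send_rows --linear '[[0,0,0.0003],[0,0,0]]' --twist '[[0,0,0],[0,0,0]]' --gripper '[0,0]'

```text
time: 15.1
ee_pos: [0.5152, -0.1684, 0.1894]
tcp_rot: [180.0, 0.0, 77.0]
wrist_force: [-1.2, -0.9, 1.7]
opening: 0.0251
grasp_force: 59.6
```

Request:
send_rows --linear '[[0,0,0.0004],[0,0,0]]' --twist '[[0,0,0],[0,0,0]]' --gripper '[0,0]'

```text
time: 15.35
ee_pos: [0.5152, -0.1684, 0.1891]
tcp_rot: [180.0, 0.0, 77.0]
wrist_force: [-2.2, -1.3, 4.5]
opening: 0.0256
grasp_force: 59.9
```

Request:
send_rows --linear '[[0,0,-0.001],[0,0,-0.001],[0,0,-0.0007],[0,0,0]]' --twist '[[0,0,0],[0,0,0],[0,0,0],[0,0,0]]' --gripper '[0,0,0,0]'

```text
time: 15.85
ee_pos: [0.515, -0.1682, 0.1911]
tcp_rot: [-180.0, -0.0, 77.0]
wrist_force: [-0.5, -0.1, -3.2]
opening: 0.0257
grasp_force: 59.1
```

Request:
send_rows --linear '[[0,0,-0.0007],[0,0,0]]' --twist '[[0,0,0],[0,0,0]]' --gripper '[0,0]'

```text
time: 16.1
ee_pos: [0.5151, -0.1683, 0.192]
tcp_rot: [-180.0, -0.0, 77.0]
wrist_force: [-1.6, -0.7, -3.4]
opening: 0.0254
grasp_force: 59.1
```

Request:
send_rows --linear '[[0,0,-0.0007],[0,0,0]]' --twist '[[0,0,0],[0,0,0]]' --gripper '[0,0]'

```text
time: 16.35
ee_pos: [0.5151, -0.1684, 0.1929]
tcp_rot: [180.0, 0.0, 77.0]
wrist_force: [-0.9, -1.3, -2.3]
opening: 0.0255
grasp_force: 59.1
```

Request:
send_rows --linear '[[0,0,-0.0007],[0,0,0]]' --twist '[[0,0,0],[0,0,0]]' --gripper '[0,0]'

```text
time: 16.6
ee_pos: [0.5151, -0.1684, 0.1936]
tcp_rot: [180.0, -0.0, 77.0]
wrist_force: [0.3, -0.3, -2.9]
opening: 0.0255
grasp_force: 59.1
```

Request:
send_rows --linear '[[0,0,-0.0007],[0,0,0]]' --twist '[[0,0,0],[0,0,0]]' --gripper '[0,0]'

```text
time: 16.85
ee_pos: [0.5152, -0.1683, 0.1943]
tcp_rot: [180.0, -0.0, 77.0]
wrist_force: [-0.3, -0.9, -3.0]
opening: 0.0256
grasp_force: 59.1
```

Request:
send_rows --linear '[[0,0,-0.0007],[0,0,0]]' --twist '[[0,0,0],[0,0,0]]' --gripper '[0,0]'

```text
time: 17.1
ee_pos: [0.5151, -0.1683, 0.1949]
tcp_rot: [180.0, -0.0, 77.0]
wrist_force: [-0.3, -0.8, -3.0]
opening: 0.0256
grasp_force: 59.1
```

Request:
send_rows --linear '[[0,0,-0.0006],[0,0,0]]' --twist '[[0,0,0],[0,0,0]]' --gripper '[0,0]'

```text
time: 17.35
ee_pos: [0.5151, -0.1683, 0.1954]
tcp_rot: [-180.0, 0.0, 77.0]
wrist_force: [-0.1, 0.6, -3.7]
opening: 0.0256
grasp_force: 59.1
```

Request:
send_rows --linear '[[0,0,-0.0005],[0,0,0]]' --twist '[[0,0,0],[0,0,0]]' --gripper '[0,0]'

```text
time: 17.6
ee_pos: [0.5151, -0.1683, 0.1957]
tcp_rot: [-180.0, -0.0, 77.0]
wrist_force: [0.3, -0.9, -5.7]
opening: 0.0253
grasp_force: 58.8
```

Request:
send_rows --linear '[[0,0,-0.0005],[0,0,0]]' --twist '[[0,0,0],[0,0,0]]' --gripper '[0,0]'

```text
time: 17.85
ee_pos: [0.515, -0.1683, 0.1961]
tcp_rot: [-180.0, -0.0, 77.0]
wrist_force: [0.1, -0.9, -8.3]
opening: 0.0255
grasp_force: 58.9
```

Request:
send_rows --linear '[[0,0,-0.0004],[0,0,0]]' --twist '[[0,0,0],[0,0,0]]' --gripper '[0,0]'

```text
time: 18.1
ee_pos: [0.515, -0.1683, 0.1964]
tcp_rot: [-180.0, -0.0, 77.0]
wrist_force: [1.3, -0.7, -11.1]
opening: 0.0255
grasp_force: 59.0
```

Request:
send_rows --linear '[[0,0,-0.0004],[0,0,-0.0003],[0,0,0]]' --twist '[[0,0,0],[0,0,0],[0,0,0]]' --gripper '[0,0,0]'

```text
time: 18.48
ee_pos: [0.515, -0.1683, 0.1971]
tcp_rot: [-179.9, -0.0, 77.0]
wrist_force: [1.0, -0.6, -16.0]
opening: 0.0259
grasp_force: 59.3
```

Request:
send_rows --linear '[[0,0,0],[0,0,0]]' --twist '[[0,0,0],[0,0,0]]' --gripper '[0,0]'

```text
time: 18.73
ee_pos: [0.515, -0.1683, 0.1972]
tcp_rot: [-180.0, -0.0, 77.0]
wrist_force: [1.0, -1.4, -18.0]
opening: 0.0252
grasp_force: 59.4
```

Request:
send_rows --linear '[[0,0,0],[0,0,0],[0,0,0],[0,0,0]]' --twist '[[0,0,0],[0,0,0],[0,0,0],[0,0,0]]' --gripper '[0,0,0,0]'

```text
time: 19.23
ee_pos: [0.515, -0.1683, 0.1974]
tcp_rot: [-180.0, -0.0, 77.0]
wrist_force: [0.8, -0.9, -19.5]
opening: 0.0252
grasp_force: 59.5
```

Request:
send_rows --linear '[[0,0,0],[0,0,0],[0,0,0],[0,0,0]]' --twist '[[0,0,0],[0,0,0],[0,0,0],[0,0,0]]' --gripper '[0,0,0,0]'

```text
time: 19.73
ee_pos: [0.515, -0.1683, 0.1975]
tcp_rot: [-180.0, -0.0, 77.0]
wrist_force: [-0.1, 0.5, -20.9]
opening: 0.0252
grasp_force: 59.5
```

Request:
send_rows --linear '[[0,0,0],[0,0,0],[0,0,0],[0,0,0],[0,0,0],[0,0,0]]' --twist '[[0,0,0],[0,0,0],[0,0,0],[0,0,0],[0,0,0],[0,0,0]]' --gripper '[0,0,0,0,0,0]'

```text
time: 20.48
ee_pos: [0.5151, -0.1683, 0.1975]
tcp_rot: [-180.0, -0.0, 77.0]
wrist_force: [-1.4, -0.7, -20.8]
opening: 0.0252
grasp_force: 59.6
```

Request:
send_rows --linear '[[0,0,0],[0,0,0],[0,0,0],[0,0,0],[0,0,0],[0,0,0]]' --twist '[[0,0,0],[0,0,0],[0,0,0],[0,0,0],[0,0,0],[0,0,0]]' --gripper '[0,0,0,0,0,0]'

```text
time: 21.22
ee_pos: [0.5151, -0.1683, 0.1976]
tcp_rot: [-180.0, -0.0, 77.0]
wrist_force: [-0.6, -1.4, -19.9]
opening: 0.0254
grasp_force: 59.6
```

The pull crept up to about 18 N on the catch. I'll ease it back by about 3 N and hold steady there.

Request:
send_rows --linear '[[0,0,0.0003],[0,0,0],[0,0,0],[0,0,0]]' --twist '[[0,0,0],[0,0,0],[0,0,0],[0,0,0]]' --gripper '[0,0,0,0]'

```text
time: 21.72
ee_pos: [0.5151, -0.1683, 0.1974]
tcp_rot: [180.0, 0.0, 77.0]
wrist_force: [-0.8, -2.0, -18.7]
opening: 0.0252
grasp_force: 59.8
```

Request:
send_rows --linear '[[0,0,0],[0,0,0],[0,0,0],[0,0,0]]' --twist '[[0,0,0],[0,0,0],[0,0,0],[0,0,0]]' --gripper '[0,0,0,0]'

```text
time: 22.22
ee_pos: [0.5151, -0.1684, 0.1973]
tcp_rot: [180.0, 0.0, 77.0]
wrist_force: [-1.0, -0.3, -18.2]
opening: 0.0253
grasp_force: 59.8
```

```bash
python3 -c "
from h import *
go([.515,-.1683,.19])"
```

```text
t 22.225 pos [ 0.5151 -0.1684  0.1973] rot [180.   0.  77.] F [ -0.98  -0.27 -18.16] open 0.0253 q6 84.9
tool shift [ 0.     -0.0001  0.0073]
```

Request:
send_rows --linear '[[0,0,0.0001],[0,0,0],[0,0,0],[0,0,0],[0,0,0],[0,0,0],[0,0,0],[0,0,0]]' --twist '[[0,0,0],[0,0,0],[0,0,0],[0,0,0],[0,0,0],[0,0,0],[0,0,0],[0,0,0]]' --gripper '[0,0,0,0,0,0,0,0]'

```text
time: 23.22
ee_pos: [0.5151, -0.1683, 0.1972]
tcp_rot: [180.0, -0.0, 77.0]
wrist_force: [-0.2, -0.7, -17.2]
opening: 0.0256
grasp_force: 59.9
```

Request:
send_rows --linear '[[0,0,0],[0,0,0],[0,0,0],[0,0,0],[0,0,0],[0,0,0],[0,0,0],[0,0,0]]' --twist '[[0,0,0],[0,0,0],[0,0,0],[0,0,0],[0,0,0],[0,0,0],[0,0,0],[0,0,0]]' --gripper '[0,0,0,0,0,0,0,0]'

```text
time: 24.22
ee_pos: [0.5151, -0.1683, 0.1972]
tcp_rot: [180.0, 0.0, 77.0]
wrist_force: [-0.5, -0.6, -16.8]
opening: 0.0252
grasp_force: 59.9
```

Request:
send_rows --linear '[[0,0,0],[0,0,0],[0,0,0],[0,0,0],[0,0,0]]' --twist '[[0,0,0],[0,0,0],[0,0,0],[0,0,0],[0,0,0]]' --gripper '[0,0,0,0,0]'

```text
time: 24.85
ee_pos: [0.5151, -0.1683, 0.1972]
tcp_rot: [180.0, -0.0, 77.0]
wrist_force: [0.4, -1.0, -16.6]
opening: 0.0253
grasp_force: 59.9
```

The catch held about 15 N for over 2 s. Now I'll ease down until the collar is on the block again.

Request:
send_rows --linear '[[0,0,0.0005],[0,0,0.0005],[0,0,0.001],[0,0,0.001],[0,0,0.001],[0,0,0.001],[0,0,0.001],[0,0,0]]' --twist '[[0,0,0],[0,0,0],[0,0,0],[0,0,0],[0,0,0],[0,0,0],[0,0,0],[0,0,0]]' --gripper '[0,0,0,0,0,0,0,0]'

```text
time: 25.85
ee_pos: [0.5153, -0.1684, 0.1913]
tcp_rot: [180.0, 0.0, 77.0]
wrist_force: [0.9, -1.8, -1.8]
opening: 0.0255
grasp_force: 61.8
```

Request:
send_rows --linear '[[0,0,0.0007],[0,0,0.0005],[0,0,0],[0,0,0]]' --twist '[[0,0,0],[0,0,0],[0,0,0],[0,0,0]]' --gripper '[0,0,0,0]'

```text
time: 26.35
ee_pos: [0.5151, -0.1683, 0.1899]
tcp_rot: [-180.0, -0.0, 77.0]
wrist_force: [-0.2, -1.4, -2.1]
opening: 0.0254
grasp_force: 61.8
```

Request:
send_rows --linear '[[0,0,0.0004],[0,0,0],[0,0,0]]' --twist '[[0,0,0],[0,0,0],[0,0,0]]' --gripper '[0,0,0]' --grip_force 20

```text
time: 26.72
ee_pos: [0.5151, -0.1683, 0.1896]
tcp_rot: [180.0, 0.0, 77.0]
wrist_force: [0.2, -1.3, -0.6]
opening: 0.0253
grasp_force: 61.9
```

Request:
send_rows --linear '[[0,0,0],[0,0,0],[0,0,0],[0,0,0],[0,0,0],[0,0,0]]' --twist '[[0,0,0],[0,0,0],[0,0,0],[0,0,0],[0,0,0],[0,0,0]]' --gripper '[32,36,50,80,100,100]'

```text
time: 27.48
ee_pos: [0.5151, -0.1683, 0.1896]
tcp_rot: [-180.0, -0.0, 77.0]
wrist_force: [0.7, -0.2, 0.1]
opening: 0.0856
grasp_force: 0.0
```

Request:
send_rows --linear '[[0,0,-0.01],[0,0,-0.02],[0,0,-0.03],[0,0,-0.04],[0,0,-0.03],[-0.03,0,0],[-0.05,0,0],[-0.05,0,0]]' --twist '[[0,0,0],[0,0,0],[0,0,0],[0,0,0],[0,0,0],[0,0,0],[0,0,0],[0,0,0]]' --gripper '[100,100,100,100,100,100,100,100]'

```text
time: 28.48
ee_pos: [0.4856, -0.2961, 0.3205]
tcp_rot: [179.9, 0.0, 77.1]
wrist_force: [1.3, 0.1, 0.1]
opening: 0.0851
grasp_force: 0.0
```

Request:
send_rows --linear '[[-0.05,0,0],[-0.03,0,0],[0,0,0],[0,0,0]]' --twist '[[0,0,0],[0,0,0],[0,0,0],[0,0,0]]' --gripper '[100,100,100,100]'

```text
time: 28.98
ee_pos: [0.468, -0.3725, 0.32]
tcp_rot: [180.0, -0.0, 77.0]
wrist_force: [-0.2, 0.5, -0.3]
opening: 0.0854
grasp_force: 0.0
```

```bash
python3 -c "
from h import *
go([.515,-.1683,.19])
t=shot('top','t5.png');s=shot('side','s5.png')
f=lambda im,x,y,w=80,h=120:cv2.resize(im[y:y+h,x:x+w],(400,600),interpolation=cv2.INTER_CUBIC)
cv2.imwrite('pics/crop5.png',np.hstack([f(t,310,190),f(s,295,115)])[:,:,::-1])
for z in (.067,.075,.217): print(z,[ (proj(n,[.5151,-.1683,z])-o)*5+[a,0] for n,o,a in(('top',[310,190],0),('side',[295,115],400))])"
```

```text
t 28.975 pos [ 0.468  -0.3725  0.32  ] rot [ 1.7998e+02 -1.0000e-02  7.7010e+01] F [-0.25  0.45 -0.3 ] open 0.0854 q6 64.5
tool shift [ 2.095e-01 -2.000e-04  1.300e-01]
0.067 [array([204.14998546, 262.6689072 ]), array([605.42609057, 417.10285704])]
0.075 [array([206.76298374, 261.03406115]), array([606.69167211, 407.48696366])]
0.217 [array([260.91984552, 227.16674897]), array([631.24465594, 220.56288135])]
```

View pics/crop5.png

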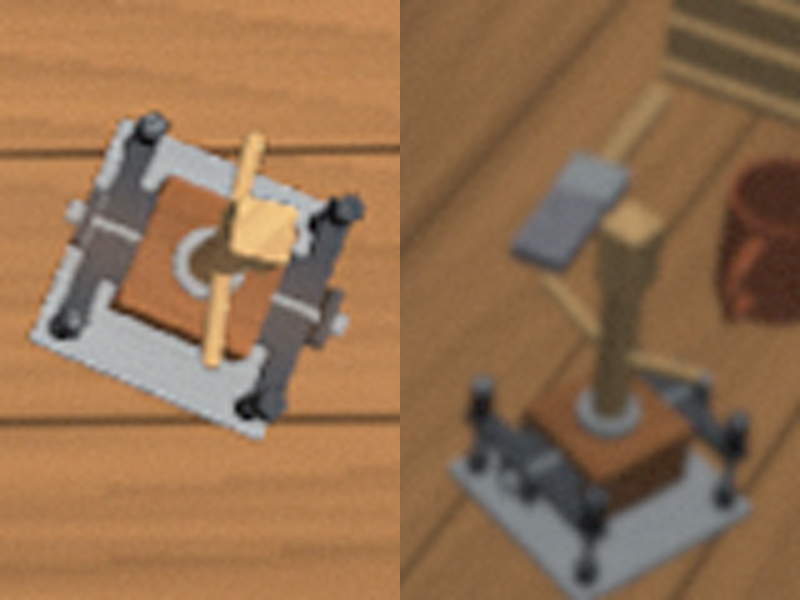

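The post stands upright with its collar on the block at crop (210,262) and (608,408). The head top is where a seated post should put it, at (263,230) and (632,222). The gripper is clear, so I'll hand the job in.

```bash
python3 -c "
from h import *
print(ticket.job_done())"
```

```text
the job is handed in; nothing more can be done
None
```

The post is snapped home and standing in the socket. The catch held about 15 N for over two seconds, after the pull first crept up to about 18 N; the post was then released, and the job was handed in at about 29 s.

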